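# Tighten the bit in the precision drill and hold the drill up

## Task

The bit stands loose in the chuck of the little cordless drill in its charging cradle. Turn the knurled chuck sleeve clockwise (seen from above) until all three jaws grip the bit firmly, then lift the drill straight up out of the cradle, well clear of it, and finish while holding it there in the gripper, upright and still above the cradle, with the bit still tight, so that I can check that the bit stands straight. Leave the phone and the other things on the counter alone.

Things in the scene. Friction and masses are not known exactly. Their poses are not given: they have to be found in the camera images.
- cradle: Charging cradle, fixed: black foot plate 84 x 140 x 10 mm with a grey square tower (56 mm square, top 60 mm above the counter) whose open square well is 34 x 34 mm and 50 mm deep; a low block of spare bits (tops at 62 mm) is centred 72 mm from the well axis towards its +y. Origin: on the well axis at counter height; z up; tower sides along x and y.
- cradle_rim (a point): Centre of the mouth of the cradle's well, 60 mm above the counter.
- drill: Cordless drill, loose, 0.25 to 0.35 kg, upright in the well (1.5 mm play each side; turns under 0.1 rad). Blue housing 31 mm square, 105 mm tall; above it the round knurled dark sleeve, 26 mm diameter, 112 to 146 mm above the foot, then jaw tips (to 153 mm) and bit (to 173 mm). Origin: centre of the foot's underside; z up the axis. It may be lifted by sleeve or housing.
- sleeve_grip (a point): Point on the drill's axis at the height to grip the sleeve (131 mm above the foot, 141 mm above the counter at the start). The bit's tip is 42 mm above this point.
- chuck_mouth (a point): Point on the drill's axis level with the top of the jaws, 153 mm above the foot.
- chuck (a joint): Turn of the sleeve on the drill, rad; grows clockwise seen from above and closes the three jaws by 1.7 mm of radius per rad. 0 = wide open (jaw faces 5.5 mm from the axis); 0.2 to 0.9 at the start; jaws meet the bit at about 1.47, firm from about 1.7, end stop 2.0. Friction 0.12 N m; stays where left. Orange rib and dot mark the sleeve.
- bit: Grinding bit, loose, 12 g, standing in the chuck on the bottom of the bore (118 mm above the drill's foot): steel shank 6 mm in diameter, brass-coloured head, 55 mm long in all. Origin: centre of its lower end; z along it to the tip.
- jaw1: One of the three steel chuck jaws, 120 degrees apart, that slide in and out with the sleeve. Origin: top of the face that grips the bit; x points outward from the drill's axis.
- jaw2: Second jaw, as jaw1.
- jaw3: Third jaw, as jaw1.
- phone: White phone, 68 x 142 x 9 mm, lying on a white 130 x 180 x 4 mm work mat. Bystander. Origin: centre of its underside.
- dish: Small round white dish, 52 mm across, 16 mm high, standing near the cradle. Bystander. Origin: centre of its underside.
- driver: Yellow-handled screwdriver, 160 mm long, lying on the counter. Bystander.
- jar: Clear round jar with a green lid, 51 mm across, 86 mm high. Bystander. Origin: centre of its underside.
- spool: Solder spool with green flanges, 52 mm across, 30 mm high. Bystander. Origin: centre of its underside.
- tin: Round metal tin, 58 mm across, 24 mm high. Bystander. Origin: centre of its underside.
- carton: Small blue carton, 90 x 50 x 35 mm. Bystander. Origin: centre of its underside.
Things that resemble listed ones, but are neither listed nor needed, are in the scene too. What is shaped like the drill but green or red is not meant. Of the things that look like the cradle, take the one that is farthest to the robot's left at the start.

How it is judged:
By the outcome, as a careful person would: the job done as asked, in the order asked, and still so for the second after the job is handed in, while the arm keeps its last pose, push and grip.
It also fails if it takes over 42 s, if anything falls off the work surface, if the arm or the gripper's body presses on something with over 40 N, if the wrist force passes 120 N, or if a joint passes its speed limit or range.

## Robot

A 7-joint arm with a two-finger parallel gripper is mounted at the origin on the work surface. World frame = base frame: x ahead of the robot, y to its left, z up, the work surface at z = 0. Lengths are in m, angles in rad, forces in N, time in s.
With the tool pointing down it reaches from about 0.4 to 0.85 m from the base axis. Payload 10.4 kg.
Tool frame: the origin (TCP) lies midway between the tips of the shut fingers; the grasp point (between the pads) lies r.grip_point_offset behind it (r.grip_point_offset is the distance from the TCP to the grasp point, in m); z points along the fingers, y is the line along which they close (so a half turn about z gives the same grasp; the last joint's range is limited). The gripper opens to 87 mm and grips with 3 to 60 N. Pads are 19 mm wide; open, the fingers measure 117 mm over their backs; the gripper's body (75 mm by 190 mm) begins 51 mm behind the grasp point.
Start: joints at [-1.361, 0.332, -0.065, 1.46, 0.022, 1.35, -0.088], TCP at [0.144, 0.608, 0.223] pointing down, gripper open.
Joint ranges: [-2.6, 2.6], [-0.5, 2.12], [-1.47, 1.34], [0.16, 2.42], [-1.27, 4.41], [0.06, 2.06], [-2.6, 2.6]. Speed limits (rad/s): [2.22, 2.22, 2.79, 2.79, 3.14, 3.14, 3.14].

## Interface

Orientations are given as a unit quaternion [x, y, z, w].
In Python, from bench import r gives the robot as it stands.
- The arm moves only by the tool play_rows, never from a script. Its arguments are lists of equal length, an entry for each row: "claw": the closure, from 0 (fully open) to 1 (shut); "delta_pos": the shift along the tool's x, y, z scaled (see below), a list of three; "delta_rot": the turn, a rotation vector about the tool's x, y, z scaled (see below), a list of three. A call has 1 to 8 rows; each row shifts and turns the commanded pose from where the row before left it, along the tool's axes as they then stand; what a row does not reach is not made up. The controller multiplies each number of a shift by 200 mm and each number of a turn by pi rad. A row lasts 1/10 s, in which the tool goes at most 50 mm and 8.59 degrees, less where a joint would pass 70% of its speed; a pose out of reach is approached as far as the arm can. A call with a number of a shift or a turn outside -1 to 1 is refused whole. A call with a gripper value outside its range is refused whole. The fingers move at their own pace and stop on an object; "squeeze" is the grip in N (left out, the last holds). Time passes only in rows, so rows that do not move let the fingers close. It gives the time, the measured TCP pose, the force, the opening and the grip force at its end, in the units of the state.
- r.read_state(): the state, without advancing time (a new reading comes with each control period).
- r.camera(name): name is "scene" or "top" or "wrist"; returns a dict with "pixels" (400x640x3 uint8, red, green, blue), "camera_matrix" (3x3 intrinsics, pixels), "D" ([k1, k2, p1, p2, k3] as OpenCV has them; the pictures are not rectified), "cam_to_world" (4x4, takes a point from camera to world coordinates); the wrist camera has in their place "hand_eye" (4x4, takes a point from camera to tool coordinates, whose origin is the TCP and whose axes are the flange's). Camera axes: x right, y up, looking along -z (the intrinsics and any distortion apply to the point x, -y, -z); pixel columns grow to the right and rows downward; lengths in m; the calibration is good to about 2 mm. A picture is of the moment at which its call begins: read the wrist's pose just before it. There is no depth.
- r.close_job(): hands the job in; it is judged then, once.
The state is a dict: "time": time; "joint_positions": joint angles; "joint_vel": joint speeds; "joint_torque": joint torques, N m; "ee_pos": TCP position; "eef_rot": TCP orientation; "ft_force": force on the tool from outside, world axes, zero at the start; "torque": the same for the moment, N m; "width": finger opening in m; "grip_force": force on a finger pad.
Only numpy, scipy, OpenCV 4.12 (cv2) and the standard library are available. Lean on these libraries where they do the work, as an engineer would, in place of code of your own. Each camera call takes 0.05 s, during which the arm holds its last target. There are 200 camera calls.

## Working session

There is one attempt and no reset: what is moved stays moved. The work goes in short steps, Python scripts to look and compute and a tool call to move; the robot and the scene stay as the last step left them, time stands still between calls to the robot, and variables do not carry over. Pictures are saved under pics/ and viewed, at most 10 in all, crops included, and the job is handed in when it is done.

Besides the shell and the picture viewer there is one more tool, called after "Emit:" in YAML: its name, and indented under it one key for each argument. play_rows: Moves the arm, as the interface text tells. Shifts and turns lie within -1 to 1; 1 stands for 200 mm of shift or pi rad of turn. Its arguments: {"type":"object","properties":{"claw":{"type":"array"},"delta_pos":{"type":"array"},"delta_rot":{"type":"array"},"squeeze":{"type":"number"}},"required":["claw","delta_pos","delta_rot"]}

```bash
ls; mkdir -p pics
python3 - <<'E'
from bench import r
import cv2,pickle
s=r.read_state();print(s['time'],s['ee_pos'],s['eef_rot'],s['width'],r.grip_point_offset)
d={}
for n in("scene","top"):
    c=r.camera(n);d[n]=c;cv2.imwrite(f"pics/{n}0.png",c["pixels"][:,:,::-1]);print(c["camera_matrix"],c["D"],c["cam_to_world"])
pickle.dump(d,open("c0.pkl","wb"))
E
```

```text
pics
0.0 [0.14411806 0.6077715  0.22177005] [ 1.16156742e-01  9.93230661e-01 -6.80080566e-04 -5.41715439e-05] 0.08711914721957775 0.0187
[[387.08707396   0.         327.85583993]
 [  0.         387.08707396 198.76137103]
 [  0.           0.           1.        ]] [-0.07330716  0.          0.          0.          0.        ] [[ 0.84640568 -0.40104123  0.35037603  0.90821837]
 [ 0.53250981  0.63052362 -0.56468864 -0.61582642]
 [ 0.00554306  0.66453434  0.74723716  0.96672576]
 [ 0.          0.          0.          1.        ]]
[[490.82730968   0.         318.31509783]
 [  0.         490.82730968 197.04128634]
 [  0.           0.           1.        ]] [-0.04760325  0.          0.          0.          0.        ] [[ 1.16623285e-03  9.93004682e-01 -1.18069226e-01  3.63493287e-01]
 [-9.99837521e-01 -9.65954152e-04 -1.79999517e-02 -2.50009324e-02]
 [-1.79880857e-02  1.18071034e-01  9.92842213e-01  1.40906898e+00]
 [ 0.00000000e+00  0.00000000e+00  0.00000000e+00  1.00000000e+00]]
```

View pics/scene0.png

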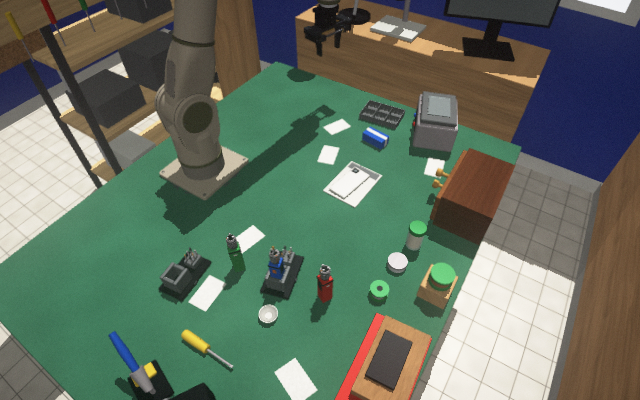

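View pics/top0.png

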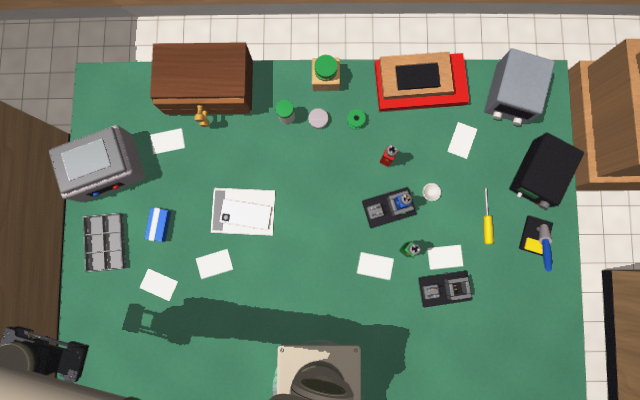

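In the top view there are two cradle look-alikes: (389,207), holding the blue drill, and (446,290), which is empty. The drill look-alikes are green at (411,249) and red at (389,156). Columns grow towards -y, so the cradle at (389,207) is farther to the robot's left, and it holds the blue drill. I'll confirm this in an enlarged crop.

```bash
python3 - <<'E'
import cv2,pickle,numpy as np
d=pickle.load(open("c0.pkl","rb"))
a=d["scene"]["pixels"][235:305,245:345,::-1];b=d["top"]["pixels"][170:240,350:450,::-1]
f=lambda x:cv2.resize(x,None,fx=5.8,fy=5.8,interpolation=cv2.INTER_CUBIC)[:300*2]
o=np.vstack([cv2.resize(x,(400*1,280),interpolation=cv2.INTER_CUBIC) for x in(a,b)])
o=np.hstack([cv2.resize(a,(400,280),interpolation=cv2.INTER_CUBIC),cv2.resize(b,(400,280),interpolation=cv2.INTER_CUBIC)])
cv2.imwrite("pics/crop0.png",o)
E
cat > h.py <<'E'
import cv2,numpy as np
from scipy.spatial.transform import Rotation as R
def ray(c,uv,T=None):
    T=c["cam_to_world"] if T is None else T
    p=cv2.undistortPoints(np.array([[uv]],float),np.array(c["camera_matrix"]),np.array(c["D"]))[0,0]
    return T[:3,3],T[:3,:3]@np.array([p[0],-p[1],-1])
def atz(c,uv,z,T=None):
    o,v=ray(c,uv,T);return o+v*(z-o[2])/v[2]
def tri(*rays):
    A=0;b=0
    for o,v in rays:
        v=v/np.linalg.norm(v);P=np.eye(3)-np.outer(v,v);A=A+P;b=b+P@o
    x=np.linalg.solve(A,b)
    return x,[float(np.linalg.norm(np.cross(x-o,v/np.linalg.norm(v)))) for o,v in rays]
def proj(c,X,T=None):
    T=c["cam_to_world"] if T is None else T
    q=np.linalg.inv(T)@np.append(X,1);q=q[:3]*[1,-1,-1]
    return cv2.projectPoints(q[None],np.zeros(3),np.zeros(3),np.array(c["camera_matrix"]),np.array(c["D"]))[0][0,0]
def wT(s,c):
    M=np.eye(4);M[:3,:3]=R.from_quat(s["eef_rot"]).as_matrix();M[:3,3]=s["ee_pos"];return M@c["hand_eye"]
E
```

```text
(no output)
```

View pics/crop0.png

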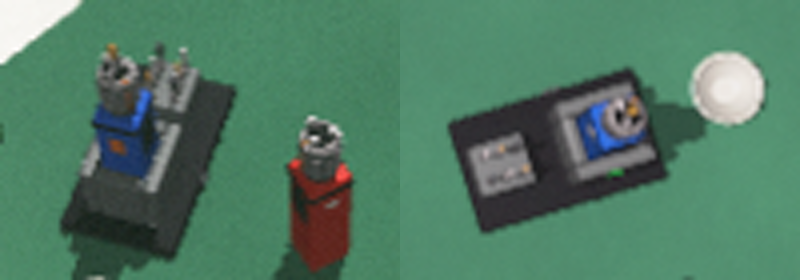

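The crop shows the blue drill in the left cradle. Its jaw mouth is at about scene (274.5,253) and top (406,199), and the bit tip at about scene (273,247) and top (408.7,195.7). The spare-bit block is on the image left, so cradle +y points to the robot's left.

Run:
```python
import pickle,numpy as np
from h import *
from bench import r
d=pickle.load(open("c0.pkl","rb"));S,T=d["scene"],d["top"]
print(tri(ray(S,(274.5,253)),ray(T,(406.2,198.7))),tri(ray(S,(273,247)),ray(T,(408.7,195.7))))
print(atz(T,(406.2,198.7),.163),atz(T,(408.7,195.7),.183),atz(S,(274.5,253),.163))
c=[atz(T,((u-400)/4+350,v/4+170),.01) for u,v in((450,125),(630,70),(665,178),(482,232))];c=np.array(c);print(c,c.mean(0))
for i,j in((1,0),(2,3)): v=c[j]-c[i];print(np.linalg.norm(v),np.degrees(np.arctan2(-v[0],v[1])))
for i,j in((3,0),(2,1)): v=c[j]-c[i];print(np.linalg.norm(v),np.degrees(np.arctan2(v[1],v[0])))
s=r.read_state();print(R.from_quat(s["eef_rot"]).as_matrix());w=r.camera("wrist");print(w["hand_eye"],w["camera_matrix"])
print(atz(T,(431.5,192),.016))
```

```text
(array([ 0.50944541, -0.227377  ,  0.15262154]), [0.0014536614033303112, 0.0014536614033304135]) (array([ 0.51232034, -0.2296474 ,  0.18438404]), [2.469272921604503e-05, 2.4692729216067115e-05])
[ 0.50719595 -0.22670047  0.163     ] [ 0.5124707  -0.22989581  0.183     ] [ 0.51559177 -0.23136339  0.163     ]
[[ 0.51760722 -0.12623886  0.01      ]
 [ 0.55722471 -0.25585143  0.01      ]
 [ 0.47941761 -0.27926547  0.01      ]
 [ 0.44099047 -0.14829381  0.01      ]] [ 0.49881    -0.20241239  0.01      ]
0.13553214965109475 16.996343592402667
0.1364925653764738 16.351711294042868
0.0797279564279268 16.0590279467947
0.0812536919557601 16.747811008401293
[[-9.73019511e-01  2.30722713e-01 -2.44786135e-04]
 [ 2.30722837e-01  9.73018691e-01 -1.26460755e-03]
 [-5.35921999e-05 -1.28696557e-03 -9.99999170e-01]]
[[ 7.18467881e-04  9.61240783e-01  2.75709342e-01  7.57474713e-02]
 [ 9.99999570e-01 -5.29010315e-04 -7.61531262e-04  7.25964414e-04]
 [-5.86161821e-04  2.75709771e-01 -9.61240750e-01 -1.63036968e-01]
 [ 0.00000000e+00  0.00000000e+00  0.00000000e+00  1.00000000e+00]] [[280.35168607   0.         317.61531478]
 [  0.         280.35168607 199.14627111]
 [  0.           0.           1.        ]]
[ 0.54334998 -0.32320733  0.016     ]
```

Emit:
play_rows:
  claw: [0, 0, 0, 0, 0, 0, 0, 0]
  delta_pos:
    - [0, 0, -0.2]
    - [0, -0.22, -0.1]
    - [0, -0.22, -0.05]
    - [-0.229, 0, 0]
    - [-0.229, 0, 0]
    - [-0.229, 0, 0]
    - [-0.229, 0, 0]
    - [-0.229, 0, 0]
  delta_rot:
    - [0, 0, 0]
    - [0, 0, 0]
    - [0, 0, 0]
    - [0, 0, 0.028]
    - [0, 0, 0.028]
    - [0, 0, 0.028]
    - [0, 0, 0.028]
    - [0, 0, 0.028]

```text
time: 0.95
ee_pos: [0.3339, 0.4312, 0.2923]
eef_rot: [0.332, 0.943, -0.0, -0.0]
ft_force: [-0.5, -0.1, 0.4]
width: 0.087
grip_force: 0.0
```

Emit:
play_rows:
  claw: [0, 0, 0, 0, 0, 0, 0, 0]
  delta_pos:
    - [-0.229, 0, 0]
    - [-0.229, 0, 0]
    - [-0.229, 0, 0]
    - [-0.229, 0, 0]
    - [-0.229, 0, 0]
    - [-0.229, 0, 0]
    - [-0.229, 0, 0]
    - [-0.229, 0, 0]
  delta_rot:
    - [0, 0, 0.028]
    - [0, 0, 0.028]
    - [0, 0, 0.028]
    - [0, 0, 0.028]
    - [0, 0, 0.028]
    - [0, 0, 0.028]
    - [0, 0, 0.028]
    - [0, 0, 0.028]

```text
time: 1.75
ee_pos: [0.5327, 0.1322, 0.2923]
eef_rot: [0.637, 0.771, -0.0, -0.0]
ft_force: [0.6, 0.2, -0.1]
width: 0.0871
grip_force: 0.0
```

Run:
```python
from h import *
from bench import r
s=r.read_state();M=R.from_quat(s["eef_rot"]).as_matrix();print(s["joint_positions"],s["ee_pos"],M.round(3))
print((M.T@(np.array([.511,-.2285,.27])-s["ee_pos"])/.2).round(3))
```

```text
[-0.74408182  0.1311975   0.46663579  1.57682582 -0.05929309  1.44797527
 -0.08274832] [0.53265833 0.13219118 0.29226754] [[-0.19   0.982 -0.   ]
 [ 0.982  0.19  -0.   ]
 [-0.    -0.    -1.   ]]
[-1.75  -0.448  0.112]
```

Emit:
play_rows:
  claw: [0, 0, 0, 0, 0, 0, 0, 0]
  delta_pos:
    - [-0.2, -0.056, 0]
    - [-0.2, -0.056, 0]
    - [-0.2, -0.056, 0]
    - [-0.2, -0.056, 0]
    - [-0.2, -0.056, 0]
    - [-0.2, -0.056, 0]
    - [-0.2, -0.056, 0.05]
    - [-0.1, -0.056, 0.05]
  delta_rot:
    - [0, 0, 0]
    - [0, 0, 0]
    - [0, 0, 0]
    - [0, 0, 0]
    - [0, 0, 0]
    - [0, 0, 0]
    - [0, 0, 0]
    - [0, 0, 0]

```text
time: 2.55
ee_pos: [0.5015, -0.1815, 0.2724]
eef_rot: [0.637, 0.771, -0.0, 0.001]
ft_force: [-0.4, 0.0, -0.1]
width: 0.087
grip_force: 0.0
```

Emit:
play_rows:
  claw: [0, 0]
  delta_pos:
    - [0, 0, 0]
    - [0, 0, 0]
  delta_rot:
    - [0, 0, 0]
    - [0, 0, 0]

```text
time: 2.75
ee_pos: [0.5021, -0.1776, 0.2723]
eef_rot: [0.635, 0.772, 0.0, -0.0]
ft_force: [0.3, 0.8, 0.1]
width: 0.087
grip_force: 0.0
```

Run:
```python
from h import *
from bench import r
import pickle
s=r.read_state();c=r.camera("wrist");pickle.dump((s,c),open("w1.pkl","wb"))
T=wT(s,c);print(s["joint_positions"],s["ee_pos"])
for z in(.163,.183):print(proj(c,np.array([.511,-.2285,z]),T))
u,v=map(int,proj(c,np.array([.511,-.2285,.163]),T));x=max(0,u-75);y=max(0,v-60);print(x,y)
cv2.imwrite("pics/w1.png",cv2.resize(c["pixels"][y:y+120,x:x+150,::-1],None,fx=5,fy=5,interpolation=cv2.INTER_CUBIC))
```

```text
[-0.40854969  0.10427244  0.72323675  1.66059017 -0.07020984  1.40373728
  0.51736938] [ 0.50207965 -0.17760195  0.27231719]
[316.39547761 244.52352623]
[316.30548539 253.1756437 ]
241 184
```

View pics/w1.png

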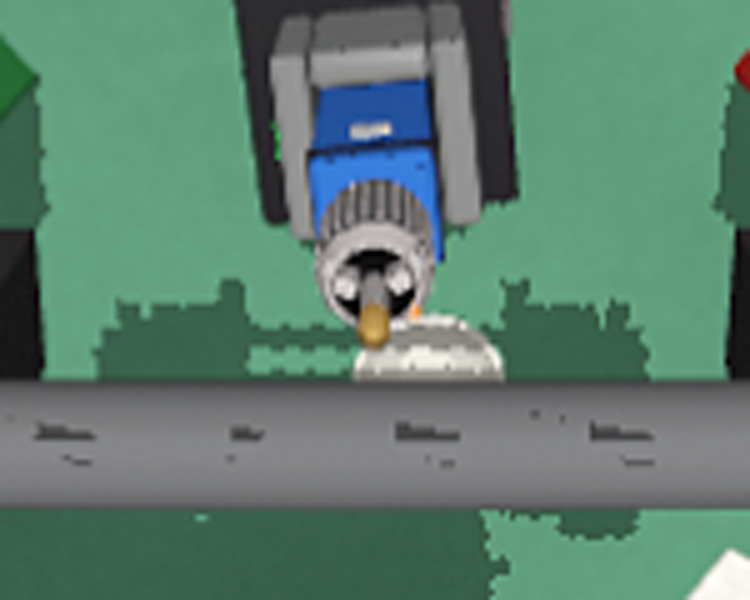

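The wrist crop shows the bit's brass head at crop (373,322), which is wrist (315.6,248.4). The sleeve's top ring is centred at crop (374,277), which is (315.8,239.4), with an orange mark at its lower right. The blue housing sits in the grey tower.

Run:
```python
from h import *
import pickle
s,c=pickle.load(open("w1.pkl","rb"));T=wT(s,c);d=pickle.load(open("c0.pkl","rb"))
print(atz(c,(315.8,239.4),.156,T),atz(c,(315.6,248.4),.183,T))
print(tri(ray(c,(315.6,248.4),T),ray(d["scene"],(273,247)),ray(d["top"],(408.7,195.7))))
M=R.from_quat(s["eef_rot"]).as_matrix()
print((M.T@(np.array([.510,-.229,.1223])-s["ee_pos"])/.2).round(3))
```

```text
[ 0.50980527 -0.22591038  0.156     ] [ 0.5093179  -0.22352455  0.183     ]
(array([ 0.51090193, -0.22785478,  0.17966717]), [0.0027449065514547214, 0.0009107557433293868, 0.0031952341385732648])
[-0.26 -0.01  0.75]
```

Emit:
play_rows:
  claw: [0, 0, 0]
  delta_pos:
    - [0.1, 0, 0.15]
    - [0.1, 0, 0.1]
    - [0, 0, 0]
  delta_rot:
    - [0, 0, 0]
    - [0, 0, 0]
    - [0, 0, 0]

```text
time: 3.1
ee_pos: [0.4938, -0.134, 0.2203]
eef_rot: [0.633, 0.774, -0.001, -0.002]
ft_force: [-0.7, 0.7, 0.7]
width: 0.0872
grip_force: 0.0
```

Run:
```python
from h import *
from bench import r
import pickle
s=r.read_state();c=r.camera("wrist");pickle.dump((s,c),open("w2.pkl","wb"))
T=wT(s,c);print(s["joint_positions"],s["ee_pos"])
u,v=map(int,proj(c,np.array([.510,-.227,.163]),T));x=max(0,u-50);y=max(0,v-40);print(x,y)
cv2.imwrite("pics/w2.png",cv2.resize(c["pixels"][y:y+80,x:x+100,::-1],None,fx=7,fy=7,interpolation=cv2.INTER_CUBIC))
```

```text
[-0.46373182  0.07897936  0.68148201  1.78761719 -0.05249726  1.29691019
  0.43107414] [ 0.49375958 -0.13397305  0.22028129]
264 270
```

View pics/w2.png

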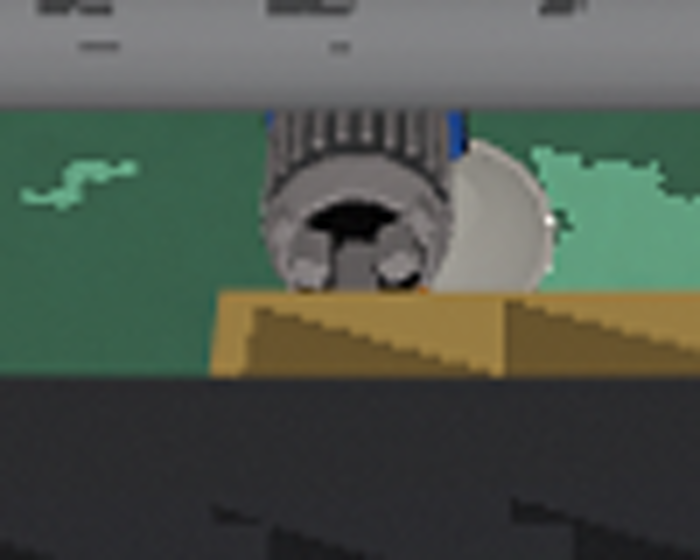

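The second wrist view shows the sleeve ring centred at about crop (359,222), which is wrist (315.3,301.5). The gripper hides its lower part.

Run:
```python
from h import *
import pickle
from bench import r
d=pickle.load(open("c0.pkl","rb"))
s,c=pickle.load(open("w1.pkl","rb"));s2,c2=pickle.load(open("w2.pkl","rb"))
a=ray(c,(315.8,239.4),wT(s,c));b=ray(c2,(315.3,301.5),wT(s2,c2))
print(tri(a,b),tri(a,b,ray(d["top"],(405.5,199.5)),ray(d["scene"],(274.5,254))))
print(atz(c2,(315.3,301.5),.156,wT(s2,c2)))
s=r.read_state();M=R.from_quat(s["eef_rot"]).as_matrix();print(M.round(4))
print((M.T@(np.array([.5095,-.227,.1223])-s["ee_pos"])/.2).round(3))
```

```text
(array([ 0.51112952, -0.23195212,  0.14219224]), [0.0002337059872709961, 0.00023370598727066972]) (array([ 0.50950785, -0.22752821,  0.14886091]), [0.0016202981529543756, 0.0010344018420292362, 0.0027597577743335403, 0.0011170232525558087])
[ 0.50952666 -0.22203538  0.156     ]
[[-1.976e-01  9.803e-01 -1.400e-03]
 [ 9.803e-01  1.976e-01  8.000e-04]
 [ 1.100e-03 -1.300e-03 -1.000e+00]]
[-0.462 -0.016  0.498]
```

Emit:
play_rows:
  claw: [0, 0, 0, 0, 0, 0, 0, 0]
  delta_pos:
    - [-0.15, 0, 0]
    - [-0.16, 0, 0]
    - [-0.15, -0.016, 0]
    - [0, 0, 0.1]
    - [0, 0, 0.15]
    - [0, 0, 0.15]
    - [0, 0, 0.08]
    - [0, 0, 0]
  delta_rot:
    - [0, 0, 0]
    - [0, 0, 0]
    - [0, 0, 0]
    - [0, 0, 0]
    - [0, 0, 0]
    - [0, 0, 0]
    - [0, 0, 0]
    - [0, 0, 0]

```text
time: 3.95
ee_pos: [0.5089, -0.2291, 0.1255]
eef_rot: [0.635, 0.773, -0.001, -0.001]
ft_force: [-0.2, -0.0, 0.3]
width: 0.0873
grip_force: 0.0
```

```bash
cat > st.py <<'E'
from h import *
from bench import r
s=r.read_state();M=R.from_quat(s["eef_rot"]).as_matrix()
print(s["time"],"p",s["ee_pos"].round(4),"yaw_y",np.degrees(np.arctan2(M[1,1],M[0,1])).round(2),"z",M[:,2].round(4),"F",s["ft_force"].round(1),"T",s["torque"].round(3),"j7",s["joint_positions"][6].round(2),s["width"].round(4),s["grip_force"])
print("todo",(M.T@(np.array([.5095,-.227,.1223])-s["ee_pos"])/.2).round(3),"rot",(R.from_matrix(M).inv()*R.from_matrix(np.c_[[M[0,0],M[1,0],0],[-M[1,0]*-1*-1 if 0 else M[1,0],-M[0,0],0],[0,0,-1]])).as_rotvec().round(4)/np.pi)
E
python3 st.py
python3 - <<'E'
import cv2
from bench import r
c=r.camera("scene");cv2.imwrite("pics/s2.png",cv2.resize(c["pixels"][200:300,210:340,::-1],None,fx=6,fy=6,interpolation=cv2.INTER_CUBIC))
E
```

```text
Traceback (most recent call last):
  File "st.py", line 4, in <module>
    print(s["time"],"p",s["ee_pos"].round(4),"yaw_y",np.degrees(np.arctan2(M[1,1],M[0,1])).round(2),"z",M[:,2].round(4),"F",s["ft_force"].round(1),"T",s["torque"].round(3),"j7",s["joint_positions"][6].round(2),s["width"].round(4),s["grip_force"])
                                                                                                                                                                                                                  ^^^^^^^^^^^^^^^^
AttributeError: 'float' object has no attribute 'round'
```

View pics/s2.png

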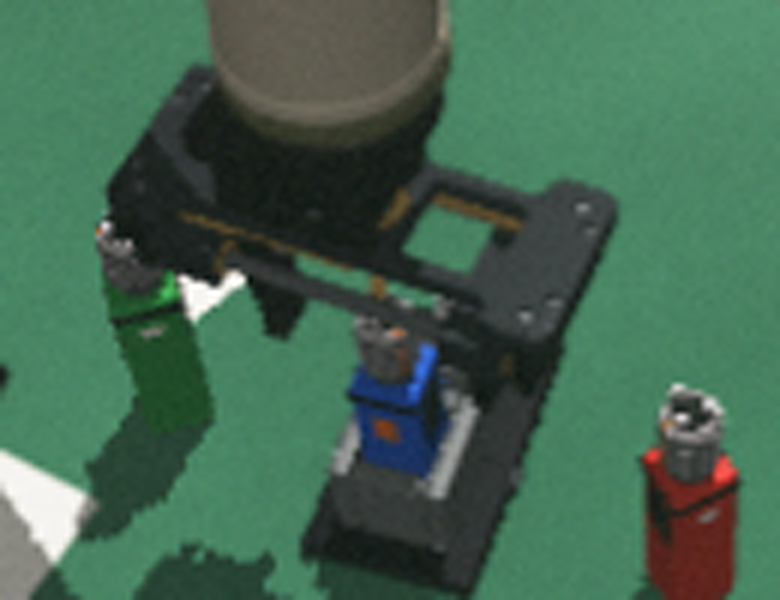

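The fingers straddle the sleeve of the blue drill, and the green and red look-alikes are clear of them.

Emit:
play_rows:
  claw: [0, 0.5, 1, 1, 1, 1, 1, 1]
  delta_pos:
    - [0, 0, 0.015]
    - [0, 0, 0]
    - [0, 0, 0]
    - [0, 0, 0]
    - [0, 0, 0]
    - [0, 0, 0]
    - [0, 0, 0]
    - [0, 0, 0]
  delta_rot:
    - [0, 0, 0]
    - [0, 0, 0]
    - [0, 0, 0]
    - [0, 0, 0]
    - [0, 0, 0]
    - [0, 0, 0]
    - [0, 0, 0]
    - [0, 0, 0]
  squeeze: 15

```text
time: 4.8
ee_pos: [0.5092, -0.2293, 0.1235]
eef_rot: [0.635, 0.772, 0.0, -0.0]
ft_force: [0.7, 0.2, -1.1]
width: 0.039
grip_force: 0.0
```

```bash
sed -i 's/s\["width"\].round(4)/s["width"]/; s/^print("todo".*$//' st.py; python3 st.py
```

```text
4.8 p [ 0.5092 -0.2293  0.1235] yaw_y 11.14 z [-0.e+00  1.e-04 -1.e+00] F [ 0.7  0.2 -1.1] T [-0.108  0.06   0.001] j7 0.73 0.03897957089215147 0.0
```

Emit:
play_rows:
  claw: [1, 1, 1, 1, 1]
  delta_pos:
    - [0, 0, 0]
    - [0, 0, 0]
    - [0, 0, 0]
    - [0, 0, 0]
    - [0, 0, 0]
  delta_rot:
    - [0, 0, 0]
    - [0, 0, 0]
    - [0, 0, 0]
    - [0, 0, 0]
    - [0, 0, 0]
  squeeze: 15

```text
time: 5.3
ee_pos: [0.5093, -0.2293, 0.1235]
eef_rot: [0.635, 0.772, 0.0, 0.0]
ft_force: [0.9, 0.2, -0.8]
width: 0.0259
grip_force: 15.0
```

```bash
python3 st.py
```

```text
5.3 p [ 0.5093 -0.2293  0.1235] yaw_y 11.14 z [ 1.e-04  1.e-04 -1.e+00] F [ 0.9  0.2 -0.8] T [-0.133 -0.12   0.02 ] j7 0.73 0.02585897672367545 14.998744551558048
```

Emit:
play_rows:
  claw: [1, 1, 1, 1, 1, 1, 1]
  delta_pos:
    - [0, 0, 0]
    - [0, 0, 0]
    - [0, 0, 0]
    - [0, 0, 0]
    - [0, 0, 0]
    - [0, 0, 0]
    - [0, 0, 0]
  delta_rot:
    - [0, 0, 0]
    - [0, 0, 0.025]
    - [0, 0, 0.03]
    - [0, 0, 0.03]
    - [0, 0, 0.03]
    - [0, 0, 0.03]
    - [0, 0, 0]
  squeeze: 35

```text
time: 6.0
ee_pos: [0.5091, -0.2292, 0.1235]
eef_rot: [0.794, 0.609, -0.0, -0.0]
ft_force: [0.2, -0.6, 0.4]
width: 0.0255
grip_force: 35.0
```

```bash
python3 st.py
```

```text
6.0 p [ 0.5091 -0.2292  0.1235] yaw_y -15.04 z [-3.e-04  0.e+00 -1.e+00] F [ 0.2 -0.6  0.4] T [0.039 0.048 0.016] j7 0.3 0.025508315066097787 34.99167561996728
```

Emit:
play_rows:
  claw: [1, 1, 1, 1, 1, 1]
  delta_pos:
    - [0, 0, 0]
    - [0, 0, 0]
    - [0, 0, 0]
    - [0, 0, 0]
    - [0, 0, 0]
    - [0, 0, 0]
  delta_rot:
    - [0, 0, 0.03]
    - [0, 0, 0.03]
    - [0, 0, 0.03]
    - [0, 0, 0.03]
    - [0, 0, 0.03]
    - [0, 0, 0.03]
  squeeze: 35

```text
time: 6.6
ee_pos: [0.5089, -0.229, 0.1235]
eef_rot: [0.932, 0.363, -0.0, -0.0]
ft_force: [-1.8, 1.7, 1.3]
width: 0.0253
grip_force: 35.0
```

```bash
python3 st.py
python3 - <<'E'
import cv2
from bench import r
c=r.camera("scene");cv2.imwrite("pics/s3.png",cv2.resize(c["pixels"][230:290,240:320,::-1],None,fx=8,fy=8,interpolation=cv2.INTER_CUBIC))
E
```

```text
6.6 p [ 0.5089 -0.229   0.1235] yaw_y -47.38 z [-6.e-04  8.e-04 -1.e+00] F [-1.8  1.7  1.3] T [0.259 0.451 0.113] j7 -0.21 0.02533604139385526 34.98771246057004
```

View pics/s3.png

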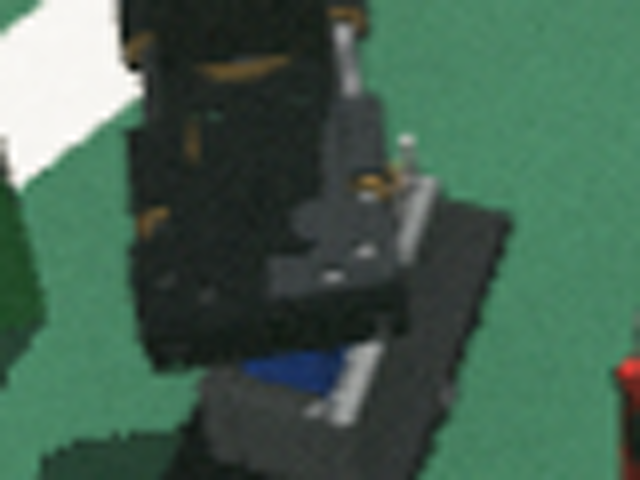

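The gripper hides the sleeve in this view, and the drill is still seated. The twisting moment equals the sleeve friction of 0.12 N m, so the sleeve is turning and the jaws have not met the bit yet.

Emit:
play_rows:
  claw: [1, 1, 1]
  delta_pos:
    - [0, 0, 0]
    - [0, 0, 0]
    - [0, 0, 0]
  delta_rot:
    - [0, 0, 0.025]
    - [0, 0, 0.025]
    - [0, 0, 0.02]
  squeeze: 45

```text
time: 6.95
ee_pos: [0.5089, -0.2289, 0.1235]
eef_rot: [0.966, 0.26, -0.0, -0.001]
ft_force: [-1.3, 1.5, 2.0]
width: 0.0251
grip_force: 45.0
```

```bash
python3 st.py
```

```text
6.95 p [ 0.5089 -0.2289  0.1235] yaw_y -59.85 z [-7.e-04  1.e-03 -1.e+00] F [-1.3  1.5  2. ] T [0.556 0.531 0.177] j7 -0.41 0.02506662706345643 44.991399301216006
```

Emit:
play_rows:
  claw: [1, 1, 1]
  delta_pos:
    - [0, 0, 0]
    - [0, 0, 0]
    - [0, 0, 0]
  delta_rot:
    - [0, 0, 0.015]
    - [0, 0, 0.015]
    - [0, 0, 0.015]

```text
time: 7.25
ee_pos: [0.5089, -0.2288, 0.1234]
eef_rot: [0.981, 0.192, -0.0, -0.001]
ft_force: [-2.3, 2.9, 3.8]
width: 0.0253
grip_force: 45.0
```

```bash
python3 st.py
```

```text
7.25 p [ 0.5089 -0.2288  0.1234] yaw_y -67.88 z [-8.0e-04  1.2e-03 -1.0e+00] F [-2.3  2.9  3.8] T [0.598 0.562 0.209] j7 -0.53 0.025312958686196898 44.993233708664775
```

Emit:
play_rows:
  claw: [1, 1, 1]
  delta_pos:
    - [0, 0, 0]
    - [0, 0, 0]
    - [0, 0, 0]
  delta_rot:
    - [0, 0, 0.015]
    - [0, 0, 0.015]
    - [0, 0, 0.015]
  squeeze: 50

```text
time: 7.55
ee_pos: [0.5089, -0.2288, 0.1235]
eef_rot: [0.992, 0.122, -0.0, -0.001]
ft_force: [-2.8, 2.1, 3.5]
width: 0.0248
grip_force: 50.0
```

```bash
python3 st.py
```

```text
7.55 p [ 0.5089 -0.2288  0.1235] yaw_y -75.94 z [-0.001   0.0011 -1.    ] F [-2.8  2.1  3.5] T [0.558 0.723 0.337] j7 -0.66 0.024804956898883925 49.99961371533573
```

Emit:
play_rows:
  claw: [1, 1, 1]
  delta_pos:
    - [0, 0, 0]
    - [0, 0, 0]
    - [0, 0, 0]
  delta_rot:
    - [0, 0, 0.015]
    - [0, 0, 0.015]
    - [0, 0, 0.015]

```text
time: 7.85
ee_pos: [0.5088, -0.2287, 0.1235]
eef_rot: [0.999, 0.052, -0.001, -0.001]
ft_force: [-4.2, 2.8, 5.2]
width: 0.0251
grip_force: 50.0
```

```bash
python3 st.py
```

```text
7.85 p [ 0.5088 -0.2287  0.1235] yaw_y -84.03 z [-0.0012  0.0013 -1.    ] F [-4.2  2.8  5.2] T [0.683 1.004 0.798] j7 -0.78 0.025077105516578317 49.99814970418811
```

Emit:
play_rows:
  claw: [1, 1, 1]
  delta_pos:
    - [0, 0, 0]
    - [0, 0, 0]
    - [0, 0, 0]
  delta_rot:
    - [0, 0, 0.01]
    - [0, 0, 0.01]
    - [0, 0, 0]
  squeeze: 58

```text
time: 8.15
ee_pos: [0.5092, -0.2286, 0.1235]
eef_rot: [1.0, 0.021, -0.0, -0.001]
ft_force: [-2.3, 3.1, 4.4]
width: 0.0248
grip_force: 58.0
```

```bash
python3 st.py
```

```text
8.15 p [ 0.5092 -0.2286  0.1235] yaw_y -87.62 z [-5.0e-04  1.1e-03 -1.0e+00] F [-2.3  3.1  4.4] T [0.857 0.552 0.306] j7 -0.83 0.024800829096907447 58.003423204645514
```

Emit:
play_rows:
  claw: [1, 1]
  delta_pos:
    - [0, 0, 0]
    - [0, 0, 0]
  delta_rot:
    - [0, 0, 0.015]
    - [0, 0, 0.015]
  squeeze: 60

```text
time: 8.35
ee_pos: [0.5099, -0.2286, 0.1236]
eef_rot: [1.0, -0.027, 0.0, -0.0]
ft_force: [2.5, 3.1, 0.1]
width: 0.0252
grip_force: 60.0
```

```bash
python3 st.py
```

```text
8.35 p [ 0.5099 -0.2286  0.1236] yaw_y -93.04 z [ 1.e-03  8.e-04 -1.e+00] F [2.5 3.1 0.1] T [ 0.602 -0.377  0.762] j7 -0.92 0.02519708751585576 60.001554284244776
```

Emit:
play_rows:
  claw: [1, 1]
  delta_pos:
    - [0, 0, 0]
    - [0, 0, 0]
  delta_rot:
    - [0, 0, 0.015]
    - [0, 0, 0.015]

```text
time: 8.55
ee_pos: [0.5106, -0.2286, 0.1236]
eef_rot: [0.997, -0.073, 0.001, -0.0]
ft_force: [3.4, 1.1, 0.1]
width: 0.0247
grip_force: 60.0
```

```bash
python3 st.py
```

```text
8.55 p [ 0.5106 -0.2286  0.1236] yaw_y -98.42 z [ 2.2e-03  1.0e-04 -1.0e+00] F [3.4 1.1 0.1] T [ 0.223 -0.608  0.45 ] j7 -1.0 0.024664896988228945 60.001963656395674
```

Emit:
play_rows:
  claw: [0, 0, 0, 0, 0, 0, 0, 0]
  delta_pos:
    - [0, 0, 0]
    - [0, 0, 0]
    - [0, 0, 0]
    - [0, 0, 0]
    - [0, 0, -0.15]
    - [0, 0, -0.2]
    - [0, 0, -0.2]
    - [0.1, 0, -0.2]
  delta_rot:
    - [0, 0, 0]
    - [0, 0, 0]
    - [0, 0, 0]
    - [0, 0, 0]
    - [0, 0, 0]
    - [0, 0, 0]
    - [0, 0, 0]
    - [0, 0, 0]

```text
time: 9.35
ee_pos: [0.5273, -0.233, 0.2755]
eef_rot: [0.997, -0.076, 0.0, -0.001]
ft_force: [0.7, 0.0, 0.4]
width: 0.0808
grip_force: 0.0
```

Emit:
play_rows:
  claw: [0, 0, 0]
  delta_pos:
    - [0.1, 0, 0]
    - [0.06, 0, 0]
    - [0, 0, 0]
  delta_rot:
    - [0, 0, 0]
    - [0, 0, 0]
    - [0, 0, 0]

```text
time: 9.65
ee_pos: [0.5614, -0.2372, 0.2731]
eef_rot: [0.997, -0.075, -0.0, 0.0]
ft_force: [-0.5, 0.3, -0.3]
width: 0.0864
grip_force: 0.0
```

```bash
python3 st.py
python3 - <<'E'
from h import *
from bench import r
import pickle
s=r.read_state();c=r.camera("wrist");c2=r.camera("scene");pickle.dump((s,c,c2),open("w3.pkl","wb"))
T=wT(s,c)
u,v=map(int,proj(c,np.array([.5095,-.228,.163]),T));x=max(0,u-25);y=max(0,v-30);print(x,y)
f=lambda i,k:cv2.resize(i[:,:,::-1],None,fx=k,fy=k,interpolation=cv2.INTER_CUBIC)
cv2.imwrite("pics/w3.png",np.hstack([f(c["pixels"][y:y+60,x:x+50],8),f(c2["pixels"][235:295,255:295],8)]))
E
```

```text
9.65 p [ 0.5614 -0.2372  0.2731] yaw_y -98.58 z [-7.e-04 -9.e-04 -1.e+00] F [-0.5  0.3 -0.3] T [-0.077  0.222  0.001] j7 -1.07 0.086404500131652 0.0
292 214
```

View pics/w3.png

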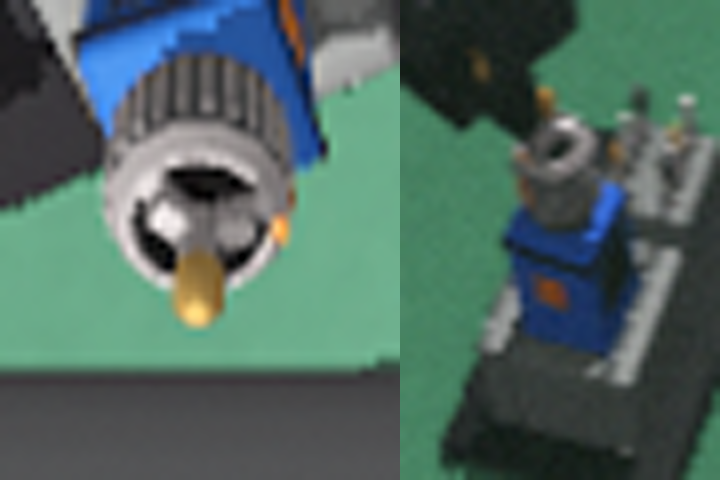

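The wrist crop shows the jaws touching the shank on both sides and the bit upright, with the orange mark at crop (281,230), which is wrist (327.1,242.8). The scene crop shows the drill still seated. I'll work out the sleeve turn from the mark.

Run:
```python
from h import *
import pickle
d=pickle.load(open("c0.pkl","rb"))
s,c=pickle.load(open("w1.pkl","rb"));s3,c3,_=pickle.load(open("w3.pkl","rb"))
print("centers",atz(c,(315.8,239.4),.156,wT(s,c)),atz(c3,(198/8+292,212/8+214),.156,wT(s3,c3)))
print("tip",atz(c3,(198/8+292,290/8+214),.183,wT(s3,c3)))
for z in(.15,.156):
  for (p,ctr,S,C) in(((324.4,246),(315.8,239.4),s,c),((327.1,242.75),(316.75,240.5),s3,c3)):
    a=atz(C,p,z,wT(S,C))-atz(C,ctr,.156,wT(S,C));print(z,a*1e3,np.degrees(np.arctan2(a[1],a[0])))
```

```text
centers [ 0.50980527 -0.22591038  0.156     ] [ 0.5105184  -0.22783567  0.156     ]
tip [ 0.51222042 -0.22816326  0.183     ]
0.15 [11.39806176 -8.63396837 -6.        ] -37.14372625108816
0.15 [ -7.10722577 -10.56038476  -6.        ] -123.940877904192
0.156 [10.69262495 -5.8629882   0.        ] -28.736873003394162
0.156 [-4.31950030e+00 -1.07530005e+01 -5.55111512e-14] -111.88542001870634
```

The mark shows the sleeve turned about 85° while the gripper turned 109°, so the pads slipped at the end. The chuck is at the edge of firm, so I'll regrip and tighten more with full squeeze.

Emit:
play_rows:
  claw: [0, 0, 0, 0, 0, 0, 0, 0]
  delta_pos:
    - [-0.1, 0, 0]
    - [-0.1, 0, 0]
    - [-0.06, 0, 0]
    - [0, 0, 0]
    - [0, 0, 0]
    - [0, 0, 0]
    - [0, 0, 0]
    - [0, 0, 0]
  delta_rot:
    - [0, 0, -0.04]
    - [0, 0, -0.04]
    - [0, 0, -0.04]
    - [0, 0, -0.04]
    - [0, 0, -0.04]
    - [0, 0, -0.04]
    - [0, 0, -0.04]
    - [0, 0, 0]

```text
time: 10.55
ee_pos: [0.508, -0.235, 0.2734]
eef_rot: [0.934, 0.357, 0.0, -0.0]
ft_force: [0.2, 0.2, 0.9]
width: 0.0871
grip_force: 0.0
```

```bash
cat >> st.py <<'E'
print("todo",(M.T@(np.array([.5100,-.228,.1223])-s["ee_pos"])/.2).round(3))
E
python3 st.py
```

```text
10.55 p [ 0.508  -0.235   0.2734] yaw_y -48.16 z [ 1.0e-04  1.1e-03 -1.0e+00] F [0.2 0.2 0.9] T [-0.09   0.138 -0.01 ] j7 -0.29 0.08712997357823264 0.0
todo [ 0.03  -0.019  0.756]
```

Emit:
play_rows:
  claw: [0, 0, 0, 0, 0.5, 1, 1, 1]
  delta_pos:
    - [0.03, -0.019, 0.15]
    - [0, 0, 0.2]
    - [0, 0, 0.2]
    - [0, 0, 0.15]
    - [0, 0, 0.045]
    - [0, 0, 0]
    - [0, 0, 0]
    - [0, 0, 0]
  delta_rot:
    - [0, 0, 0]
    - [0, 0, 0]
    - [0, 0, 0]
    - [0, 0, 0]
    - [0, 0, 0]
    - [0, 0, 0]
    - [0, 0, 0]
    - [0, 0, 0]
  squeeze: 60

```text
time: 11.35
ee_pos: [0.5117, -0.2284, 0.1262]
eef_rot: [0.935, 0.356, 0.001, 0.001]
ft_force: [1.0, 0.2, 0.2]
width: 0.0628
grip_force: 0.0
```

Emit:
play_rows:
  claw: [1, 1, 1, 1, 1, 1]
  delta_pos:
    - [0, 0, 0]
    - [0, 0, 0]
    - [0, 0, 0]
    - [0, 0, 0]
    - [0, 0, 0]
    - [0, 0, 0]
  delta_rot:
    - [0, 0, 0]
    - [0, 0, 0]
    - [0, 0, 0]
    - [0, 0, 0]
    - [0, 0, 0]
    - [0, 0, 0]

```text
time: 11.95
ee_pos: [0.5108, -0.2279, 0.1245]
eef_rot: [0.934, 0.356, 0.0, -0.0]
ft_force: [-0.4, 0.6, 0.8]
width: 0.025
grip_force: 60.0
```

```bash
python3 st.py
```

```text
11.95 p [ 0.5108 -0.2279  0.1245] yaw_y -48.26 z [-1.e-04  2.e-04 -1.e+00] F [-0.4  0.6  0.8] T [0.074 0.269 0.012] j7 -0.21 0.025032838400579033 59.998278664425015
todo [-0.003 -0.002  0.011]
```

Next I turn in small steps, reading the moment after each one.

Emit:
play_rows:
  claw: [1, 1, 1]
  delta_pos:
    - [0, 0, 0]
    - [0, 0, 0]
    - [0, 0, 0]
  delta_rot:
    - [0, 0, 0.015]
    - [0, 0, 0.015]
    - [0, 0, 0]

```text
time: 12.25
ee_pos: [0.5111, -0.2276, 0.1246]
eef_rot: [0.95, 0.312, 0.0, -0.0]
ft_force: [0.8, 1.0, 2.4]
width: 0.025
grip_force: 60.0
```

```bash
python3 st.py
```

```text
12.25 p [ 0.5111 -0.2276  0.1246] yaw_y -53.61 z [-0.e+00  1.e-04 -1.e+00] F [0.8 1.  2.4] T [0.334 0.064 0.818] j7 -0.29 0.024954177024340236 60.002642311155796
todo [-0.006 -0.002  0.011]
```

Emit:
play_rows:
  claw: [1, 1]
  delta_pos:
    - [0, 0, 0]
    - [0, 0, 0]
  delta_rot:
    - [0, 0, 0.015]
    - [0, 0, 0.015]

```text
time: 12.45
ee_pos: [0.5119, -0.2272, 0.1246]
eef_rot: [0.964, 0.268, 0.001, -0.0]
ft_force: [4.7, 2.8, -1.6]
width: 0.0245
grip_force: 60.0
```

```bash
python3 st.py
```

```text
12.45 p [ 0.5119 -0.2272  0.1246] yaw_y -58.97 z [ 1.5e-03  5.0e-04 -1.0e+00] F [ 4.7  2.8 -1.6] T [ 0.329 -0.675  1.114] j7 -0.38 0.024548997500352655 60.00100253149867
todo [-0.01  -0.001  0.012]
```

Emit:
play_rows:
  claw: [1, 1]
  delta_pos:
    - [0, 0, 0]
    - [0, 0, 0]
  delta_rot:
    - [0, 0, 0.015]
    - [0, 0, 0.015]

```text
time: 12.65
ee_pos: [0.5127, -0.2269, 0.1247]
eef_rot: [0.975, 0.222, 0.001, 0.0]
ft_force: [8.6, 3.7, -3.4]
width: 0.0244
grip_force: 60.0
```

```bash
python3 st.py
```

```text
12.65 p [ 0.5127 -0.2269  0.1247] yaw_y -64.33 z [ 2.8e-03  4.0e-04 -1.0e+00] F [ 8.6  3.7 -3.4] T [ 0.714 -1.864  0.7  ] j7 -0.46 0.024437878549708643 59.99963829293847
todo [-0.015 -0.001  0.012]
```

Emit:
play_rows:
  claw: [0.4, 0.4, 0.4, 0.4, 0.4, 0.4, 0.4, 1]
  delta_pos:
    - [0, 0, 0]
    - [0, 0, 0]
    - [0, 0, 0]
    - [0, 0, 0]
    - [0, 0, 0]
    - [0, 0, 0]
    - [0, 0, 0]
    - [0, 0, 0]
  delta_rot:
    - [0, 0, 0]
    - [0, 0, 0]
    - [0, 0, -0.03]
    - [0, 0, -0.04]
    - [0, 0, -0.04]
    - [0, 0, -0.04]
    - [0, 0, 0]
    - [0, 0, 0]

```text
time: 13.45
ee_pos: [0.5105, -0.2283, 0.1245]
eef_rot: [0.898, 0.441, 0.0, -0.0]
ft_force: [0.7, 0.5, 0.2]
width: 0.0491
grip_force: 0.0
```

```bash
python3 st.py
```

```text
13.45 p [ 0.5105 -0.2283  0.1245] yaw_y -37.68 z [-1.e-04  2.e-04 -1.e+00] F [0.7 0.5 0.2] T [-0.138  0.111 -0.044] j7 -0.04 0.04914184097504967 0.0
todo [-0.    -0.003  0.011]
```

Emit:
play_rows:
  claw: [1, 1, 1, 1]
  delta_pos:
    - [0, 0, 0]
    - [0, 0, 0]
    - [0, 0, 0]
    - [0, 0, 0]
  delta_rot:
    - [0, 0, 0]
    - [0, 0, 0]
    - [0, 0, 0]
    - [0, 0, 0]

```text
time: 13.85
ee_pos: [0.5108, -0.2279, 0.1245]
eef_rot: [0.897, 0.442, -0.0, -0.0]
ft_force: [-0.2, -0.1, 0.3]
width: 0.025
grip_force: 60.0
```

```bash
python3 st.py
```

```text
13.85 p [ 0.5108 -0.2279  0.1245] yaw_y -37.48 z [-3.e-04  2.e-04 -1.e+00] F [-0.2 -0.1  0.3] T [-0.059  0.286 -0.021] j7 -0.04 0.024998879047027748 59.999634716659784
todo [-0.003 -0.003  0.011]
```

Emit:
play_rows:
  claw: [1, 1]
  delta_pos:
    - [0, 0, 0]
    - [0, 0, 0]
  delta_rot:
    - [0, 0, 0.015]
    - [0, 0, 0.01]

```text
time: 14.05
ee_pos: [0.5107, -0.2278, 0.1245]
eef_rot: [0.914, 0.407, -0.0, -0.0]
ft_force: [0.1, -0.1, 2.7]
width: 0.0249
grip_force: 60.0
```

```bash
python3 st.py
```

```text
14.05 p [ 0.5107 -0.2278  0.1245] yaw_y -42.0 z [-7.e-04  1.e-04 -1.e+00] F [ 0.1 -0.1  2.7] T [-0.053  0.291  0.029] j7 -0.11 0.024858153200493675 59.998225746676326
todo [-0.003 -0.002  0.011]
```

Emit:
play_rows:
  claw: [1, 1]
  delta_pos:
    - [0, 0, 0]
    - [0, 0, 0]
  delta_rot:
    - [0, 0, 0.01]
    - [0, 0, 0]

```text
time: 14.25
ee_pos: [0.5107, -0.2279, 0.1245]
eef_rot: [0.92, 0.392, -0.0, -0.0]
ft_force: [-1.4, 1.2, 2.5]
width: 0.0248
grip_force: 60.0
```

```bash
python3 st.py
```

```text
14.25 p [ 0.5107 -0.2279  0.1245] yaw_y -43.82 z [-5.e-04  3.e-04 -1.e+00] F [-1.4  1.2  2.5] T [0.194 0.583 0.298] j7 -0.14 0.02482074398637875 60.000821789726615
todo [-0.003 -0.002  0.011]
```

Emit:
play_rows:
  claw: [1, 1]
  delta_pos:
    - [0, 0, 0]
    - [0, 0, 0]
  delta_rot:
    - [0, 0, 0.01]
    - [0, 0, 0]

```text
time: 14.45
ee_pos: [0.5107, -0.2279, 0.1245]
eef_rot: [0.926, 0.378, -0.0, -0.0]
ft_force: [-2.6, 1.1, 1.8]
width: 0.0248
grip_force: 60.0
```

```bash
python3 st.py
```

```text
14.45 p [ 0.5107 -0.2279  0.1245] yaw_y -45.59 z [-5.e-04  1.e-04 -1.e+00] F [-2.6  1.1  1.8] T [0.156 0.83  0.933] j7 -0.17 0.0248113449356873 59.99974424019456
todo [-0.003 -0.002  0.011]
```

Emit:
play_rows:
  claw: [1, 1]
  delta_pos:
    - [0, 0, 0]
    - [0, 0, 0]
  delta_rot:
    - [0, 0, 0.01]
    - [0, 0, 0]

```text
time: 14.65
ee_pos: [0.5108, -0.228, 0.1245]
eef_rot: [0.932, 0.362, 0.0, -0.0]
ft_force: [-2.7, 1.1, 2.6]
width: 0.0247
grip_force: 60.0
```

```bash
python3 st.py
```

```text
14.65 p [ 0.5108 -0.228   0.1245] yaw_y -47.5 z [ 0.e+00  3.e-04 -1.e+00] F [-2.7  1.1  2.6] T [0.266 0.749 0.064] j7 -0.2 0.024696619071665486 60.00389713793993
todo [-0.003 -0.003  0.011]
```

Emit:
play_rows:
  claw: [1, 1]
  delta_pos:
    - [0, 0, 0]
    - [0, 0, 0]
  delta_rot:
    - [0, 0, 0.01]
    - [0, 0, 0]

```text
time: 14.85
ee_pos: [0.5108, -0.228, 0.1245]
eef_rot: [0.937, 0.348, -0.0, -0.0]
ft_force: [-2.3, 2.0, 3.6]
width: 0.0248
grip_force: 60.0
```

```bash
python3 st.py
```

```text
14.85 p [ 0.5108 -0.228   0.1245] yaw_y -49.23 z [-3.e-04  0.e+00 -1.e+00] F [-2.3  2.   3.6] T [0.234 0.864 0.693] j7 -0.23 0.024792740950736837 60.00121224671602
todo [-0.003 -0.002  0.011]
```

Emit:
play_rows:
  claw: [0, 0, 0, 0, 0, 0, 0, 0]
  delta_pos:
    - [0, 0, 0]
    - [0, 0, 0]
    - [0, 0, 0]
    - [0, 0, -0.15]
    - [0, 0, -0.2]
    - [0, 0, -0.2]
    - [0, 0, -0.2]
    - [0, 0, 0]
  delta_rot:
    - [0, 0, 0]
    - [0, 0, 0]
    - [0, 0, 0]
    - [0, 0, 0.04]
    - [0, 0, 0.04]
    - [0, 0, 0.04]
    - [0, 0, 0.04]
    - [0, 0, 0.04]

```text
time: 15.65
ee_pos: [0.5127, -0.2294, 0.2794]
eef_rot: [0.999, 0.04, 0.004, 0.001]
ft_force: [0.2, -0.8, -0.9]
width: 0.0801
grip_force: 0.0
```

Emit:
play_rows:
  claw: [0, 0, 0, 0]
  delta_pos:
    - [0.1, 0, 0]
    - [0.1, 0, 0]
    - [0.06, 0, 0]
    - [0, 0, 0]
  delta_rot:
    - [0, 0, 0.04]
    - [0, 0, 0.033]
    - [0, 0, 0]
    - [0, 0, 0]

```text
time: 16.05
ee_pos: [0.5638, -0.2287, 0.2739]
eef_rot: [0.997, -0.072, -0.0, 0.001]
ft_force: [-0.4, -0.5, -0.1]
width: 0.0867
grip_force: 0.0
```

```bash
python3 st.py
python3 - <<'E'
from h import *
from bench import r
import pickle
s=r.read_state();c=r.camera("wrist");pickle.dump((s,c),open("w4.pkl","wb"))
s3,c3,_=pickle.load(open("w3.pkl","rb"));s1,c1=pickle.load(open("w1.pkl","rb"))
f=lambda i,k:cv2.resize(i[:,:,::-1],None,fx=k,fy=k,interpolation=cv2.INTER_CUBIC)
L=[]
for S,C in((s1,c1),(s3,c3),(s,c)):
    u,v=map(int,proj(C,np.array([.510,-.2275,.163]),wT(S,C)));x=u-13;y=v-20;print(x,y)
    L.append(f(C["pixels"][y:y+40,x:x+26],10))
cv2.imwrite("pics/w4.png",np.hstack(L))
E
```

```text
16.05 p [ 0.5638 -0.2287  0.2739] yaw_y -98.23 z [-6.0e-04 -1.3e-03 -1.0e+00] F [-0.4 -0.5 -0.1] T [-0.069  0.164 -0.02 ] j7 -1.07 0.08668869863457752 0.0
todo [-0.266  0.034  0.758]
302 223
303 223
311 224
```

View pics/w4.png

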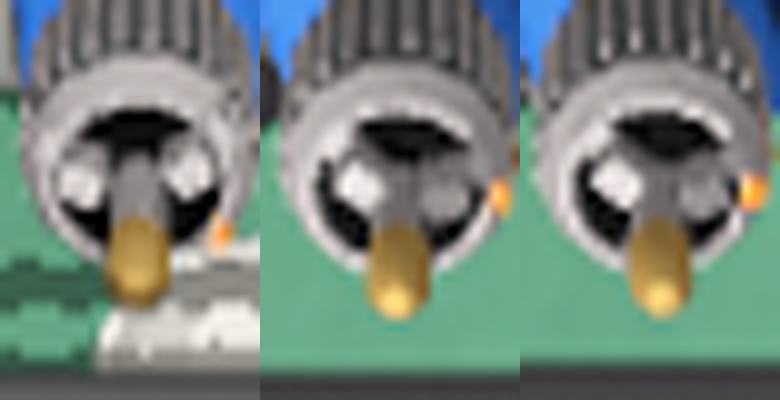

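Left to right, the crops show the start, after the first tightening, and now. The jaws now press on the shank and the bit is upright. The orange dot has barely moved between the last two, at (500,195) and (752,190). The stiff 0.9–1.1 N m there means the sleeve is at its end stop, so the bit is tight. Next I regrip the sleeve without twisting and lift.

Emit:
play_rows:
  claw: [0, 0, 0, 0, 0, 0, 0, 0]
  delta_pos:
    - [-0.1, 0.02, 0]
    - [-0.1, 0.014, 0]
    - [-0.066, 0, 0]
    - [0, 0, 0.15]
    - [0, 0, 0.2]
    - [0, 0, 0.2]
    - [0, 0, 0.15]
    - [0, 0, 0.05]
  delta_rot:
    - [0, 0, 0]
    - [0, 0, 0]
    - [0, 0, 0]
    - [0, 0, 0]
    - [0, 0, 0]
    - [0, 0, 0]
    - [0, 0, 0]
    - [0, 0, 0]

```text
time: 16.9
ee_pos: [0.5069, -0.2272, 0.1221]
eef_rot: [0.997, -0.072, -0.002, -0.001]
ft_force: [0.7, 0.1, -0.0]
width: 0.0871
grip_force: 0.0
```

Emit:
play_rows:
  claw: [0.5, 1, 1, 1, 1, 1, 1, 1]
  delta_pos:
    - [0, 0, 0]
    - [0, 0, 0]
    - [0, 0, 0]
    - [0, 0, 0]
    - [0, 0, 0]
    - [0, 0, 0]
    - [0, 0, 0]
    - [0, 0, 0]
  delta_rot:
    - [0, 0, 0]
    - [0, 0, 0]
    - [0, 0, 0]
    - [0, 0, 0]
    - [0, 0, 0]
    - [0, 0, 0]
    - [0, 0, 0]
    - [0, 0, 0]
  squeeze: 40

```text
time: 17.7
ee_pos: [0.509, -0.2279, 0.1245]
eef_rot: [0.997, -0.072, -0.0, -0.0]
ft_force: [-0.1, 0.5, 0.1]
width: 0.0309
grip_force: 0.0
```

Emit:
play_rows:
  claw: [1, 1, 1, 1, 1]
  delta_pos:
    - [0, 0, 0]
    - [0, 0, 0]
    - [0, 0, 0]
    - [0, 0, 0]
    - [0, 0, 0]
  delta_rot:
    - [0, 0, 0]
    - [0, 0, 0]
    - [0, 0, 0]
    - [0, 0, 0]
    - [0, 0, 0]

```text
time: 18.2
ee_pos: [0.509, -0.228, 0.1245]
eef_rot: [0.997, -0.072, -0.0, 0.0]
ft_force: [-0.8, 0.3, 1.0]
width: 0.0249
grip_force: 40.0
```

```bash
python3 st.py
```

```text
18.2 p [ 0.509  -0.228   0.1245] yaw_y -98.3 z [-0.e+00 -1.e-04 -1.e+00] F [-0.8  0.3  1. ] T [-0.275  0.197  0.022] j7 -1.0 0.024861225332525508 40.00005243346095
todo [ 0.005 -0.001  0.011]
```

Now the lift, starting slowly.

Emit:
play_rows:
  claw: [1, 1, 1, 1, 1, 1, 1, 1]
  delta_pos:
    - [0, 0, -0.02]
    - [0, 0, -0.03]
    - [0, 0, -0.05]
    - [0, 0, -0.05]
    - [0, 0, -0.05]
    - [0, 0, -0.05]
    - [0, 0, -0.05]
    - [0, 0, -0.05]
  delta_rot:
    - [0, 0, 0]
    - [0, 0, 0]
    - [0, 0, 0]
    - [0, 0, 0]
    - [0, 0, 0]
    - [0, 0, 0]
    - [0, 0, 0]
    - [0, 0, 0]

```text
time: 19.0
ee_pos: [0.509, -0.2278, 0.1954]
eef_rot: [0.997, -0.072, 0.0, -0.0]
ft_force: [0.2, 0.5, -3.9]
width: 0.0249
grip_force: 40.0
```

```bash
python3 st.py
```

```text
19.0 p [ 0.509  -0.2278  0.1954] yaw_y -98.29 z [ 2.e-04  3.e-04 -1.e+00] F [ 0.2  0.5 -3.9] T [-0.089  0.134  0.003] j7 -1.05 0.024887534745450465 39.99993075616658
todo [0.005 0.    0.366]
```

Emit:
play_rows:
  claw: [1, 1, 1, 1, 1, 1, 1, 1]
  delta_pos:
    - [0, 0, -0.06]
    - [0, 0, -0.06]
    - [0, 0, -0.06]
    - [0, 0, -0.05]
    - [0, 0, -0.03]
    - [0, 0, -0.02]
    - [0, 0, 0]
    - [0, 0, 0]
  delta_rot:
    - [0, 0, 0]
    - [0, 0, 0]
    - [0, 0, 0]
    - [0, 0, 0]
    - [0, 0, 0]
    - [0, 0, 0]
    - [0, 0, 0]
    - [0, 0, 0]

```text
time: 19.8
ee_pos: [0.5089, -0.2278, 0.2501]
eef_rot: [0.997, -0.072, -0.0, -0.0]
ft_force: [-0.2, -0.7, -3.5]
width: 0.0248
grip_force: 40.0
```

Emit:
play_rows:
  claw: [1, 1, 1, 1, 1]
  delta_pos:
    - [0, 0, 0]
    - [0, 0, 0]
    - [0, 0, 0]
    - [0, 0, 0]
    - [0, 0, 0]
  delta_rot:
    - [0, 0, 0]
    - [0, 0, 0]
    - [0, 0, 0]
    - [0, 0, 0]
    - [0, 0, 0]

```text
time: 20.3
ee_pos: [0.509, -0.2279, 0.2505]
eef_rot: [0.997, -0.072, -0.0, -0.0]
ft_force: [-1.2, -0.8, -2.3]
width: 0.0254
grip_force: 40.0
```

```bash
python3 st.py
python3 - <<'E'
from h import *
from bench import r
a=r.camera("scene")["pixels"];b=r.camera("top")["pixels"]
f=lambda i:cv2.resize(i[:,:,::-1],(400,500),interpolation=cv2.INTER_CUBIC)
cv2.imwrite("pics/fin.png",np.hstack([f(a[180:305,230:330]),f(b[140:265,350:450])]))
E
```

```text
20.3 p [ 0.509  -0.2279  0.2505] yaw_y -98.3 z [-1.e-04  0.e+00 -1.e+00] F [-1.2 -0.8 -2.3] T [-0.026  0.17   0.   ] j7 -1.09 0.025355683995256156 39.99954122118652
todo [ 0.005 -0.     0.641]
```

View pics/fin.png

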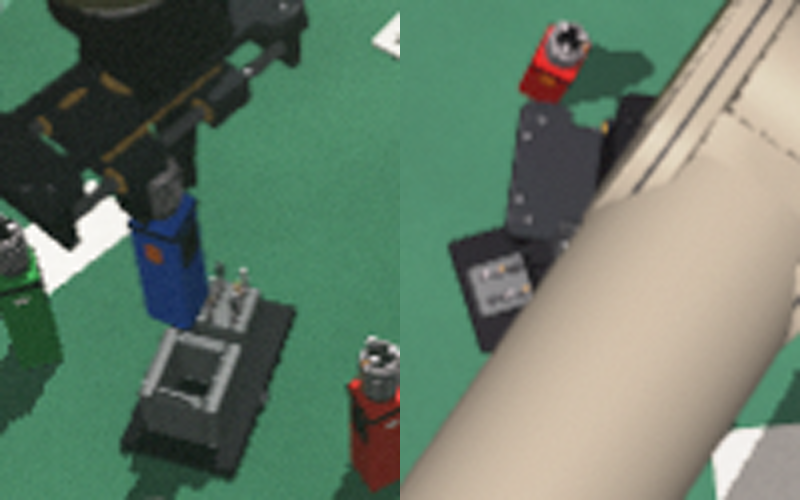

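The scene crop shows the blue drill hanging upright in the gripper at (170,260), well above the empty well at (190,375). Red and green look-alikes are untouched.

```bash
python3 -c "
from bench import r
print(r.close_job())"
```

```text
the job is handed in; nothing more can be done
None
```

The job is handed in: the chuck sleeve is turned tight on the bit, apparently to its end stop (judged from the twisting moment and the orange mark, not read directly), and the drill is held upright and still with its foot about 75 mm above the cradle rim.

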